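# Make up a gift tray so that its lid lies flat

## Task

Make up the gift set in the dark wooden tray: the foil parcel lies lengthwise (across the tray's width, like its bay) in the middle bay, the red tin stands in the bay at the end with the brass plate, and the reel of red ribbon stands flat on its flange in the bay at the other end, each about in the middle of its bay. The parcel and the tin are too low for the lid, so first lay one of the two packing pads flat under each of them, choosing the pads so that all three tops come level with the top of the tray's end boards; the reel needs no pad. Leave the gold tin and the small white label roll where they are.

Things in the scene. Friction and masses are not known exactly. Their poses are not given: they have to be found in the camera images.
- tray: Fixed dark wooden tray, 152 (x) x 328 mm (y, over its end boards), three cream-lined bays in a row along y. Origin: centre of underside, z up. Bay floors 6 mm above it. Bay centres: middle x 0, y 0 (140 x 96 mm); end bays x 0, y +-103 mm (140 x 104 mm). Low rails along y at x +-70 to 76 mm, top at 14 mm; low ribs, 4 mm wide, at y +-50 mm, top at 10 mm
- brass_end: Fixed end board of the tray with a folded brass plate over the middle of its top edge: 152 mm along tray x, 8 mm thick, top 44 mm above the tray's origin (38 mm above the bay floors). It stands at tray y = +160 or -160 mm; the red tin belongs in the bay beside it. Origin: centre of its underside
- plain_end: End board of the tray (fixed) without brass, otherwise the same, at the other end of the tray; the red reel belongs in the bay beside it. Origin: centre of its underside
- thin_pad: Loose packing pad of brown corrugated board, one ply, rigid: 54 (x) x 76 (y) x 10 mm high. Origin: centre of its underside
- thick_pad: Loose packing pad of corrugated board with green faces, two plies, rigid: 54 (x) x 76 (y) x 17 mm high. Origin: centre of its underside
- foil_parcel: The single loose parcel in crumpled silver-white foil that lies among the things on the open table (not one of the heap of foil parcels on the right): 59 (x) x 116 (y) x 20 mm high, grasp across its 59 mm. Origin: centre of its underside
- red_tin: Round tin with a red lid, closed, 62 mm across and 27 mm high (lid from 16 to 27 mm). Origin: centre of its underside
- red_reel: Reel of red ribbon lying flat, its hole upright: two white flanges 62 mm across, 38 mm high in all. Origin: on its underside, 7 mm off the reel's centre, which is at x = +7 mm, y = 0 in its own frame; a loose ribbon tail shows on the -x side (it collides with nothing). Grasp across the flanges along y
- gold_tin: Round tin with a gold lid, 62 mm across and 27 mm high: to be left alone. Origin: centre of its underside
- label_roll: Small roll of white price labels standing on its flat end, 44 mm across, 26 mm high, with a hole in the middle: to be left alone. Origin: centre of its underside
Not all that is in view belongs to the job. Leave any pink look-alike of the red_reel alone.

How it is judged (in metres and radians):
At the end, for the whole second after the job is handed in: Thick pad flat under the parcel in the middle bay (16 mm, 0.2 rad), thin pad flat under the red tin at the brass end, red reel flat on the floor at the plain end (20 mm along, 25 mm across); pads within 25 mm of centre below; all three tops level with the end boards within 3 mm, at rest (z of each of thick_pad, thin_pad, red_reel in the frame of tray below 0.009 m and angle between each of thick_pad, thin_pad's own z axis and vertical below 0.06 rad and horizontal distance between thick_pad and foil_parcel below 0.025 m and x of foil_parcel in the frame of tray between -0.016 and 0.016 m and y of foil_parcel in the frame of tray between -0.016 and 0.016 m and z of foil_parcel in the frame of tray between 0.02 and 0.026 m and angle between each of foil_parcel, red_tin, red_reel's own z axis and vertical below 0.07 rad and angle between the y axis of foil_parcel and the x axis of tray, either way round below 0.2 rad and horizontal distance between thin_pad and red_tin below 0.025 m and x of red_tin in the frame of tray between -0.025 and 0.025 m and horizontal distance between red_tin and brass_end between 0.036 and 0.077 m and z of red_tin in the frame of tray between 0.013 and 0.019 m and x of red_reel in the frame of tray between -0.027 and 0.027 m and horizontal distance between red_reel and plain_end between 0.03 and 0.082 m and linear speed of each of foil_parcel, red_tin, red_reel below 0.02 m/s); the robot touches nothing.
It fails at once if the gold tin is pushed or carried off (more than 30 mm) (distance of gold_tin from where it was at the start of the episode above 0.03 m).
It fails at once if the label roll is pushed or carried off (more than 30 mm) (distance of label_roll from where it was at the start of the episode above 0.03 m).
It also fails if it takes over 112 s, if anything falls off the work surface, if the arm or the gripper's body presses on something with over 40 N, if the wrist force passes 120 N, or if a joint passes its speed limit or range.

## Robot

A 7-joint arm with a two-finger parallel gripper is mounted at the origin on a cart in front of the work surface, level with it; the furniture and walls round the work are solid. World frame = base frame: x ahead of the robot, y to its left, z up, the work surface at z = 0. Lengths are in m, angles in degrees, forces in N, time in s.
With the tool pointing down it reaches from about 0.425 to 0.875 m from the base axis. Payload 4.7 kg.
Tool frame: the origin (TCP) lies between the finger pads; the fingertips stand 19 mm ahead of it and the grasp point (between the pads) is the TCP; x points along the fingers, z is the direction in which the jaws open and shut, and the axes are right-handed (so a half turn about x gives the same grasp; the last joint's range is limited). The gripper opens to 87 mm and grips with 3 to 60 N. Pads are 19 mm wide; open, the fingers measure 117 mm over their backs; the gripper's body (75 mm by 190 mm) begins 51 mm behind the grasp point.
Start: joints at [64.693, 18.392, -4.016, 83.108, 1.295, 78.541, -3.26], TCP at [0.286, -0.584, 0.204] pointing down, gripper open.
Joint ranges: [-163.93, 163.93], [-17.29, 119.83], [-79.2, 71.16], [3.27, 140.29], [-89.18, 269.18], [5.43, 117.66], [-154.24, 154.24]. Speed limits (degrees/s): [147.25, 147.25, 180, 180, 180, 180, 180].

## Interface

Orientations are given as [roll, pitch, yaw] about the fixed x, y, z axes, in that order (R = Rz(yaw) Ry(pitch) Rx(roll)).
In Python, from cell import monitor, read_camera, camera_model, env, regions_of gives the robot as it stands. The module is installed in compiled form; this text tells all that it offers.
- The arm moves only by the tool step_arm, never from a script. Its argument "deltas" is a list of rows, each a list of 5 numbers: the gripper's target within -1 to 1 (fully open at 1, half-way at 0, shut at -1), then the shift along the tool's x, y, z in m, then the turn about the tool's x in degrees. A call has 1 to 12 rows; each row is the pose to reach, as a shift and turn from the pose commanded when the call began, along the tool's axes at that moment; what a row does not reach only later rows make up. A row lasts 1/8 s, in which the tool goes at most 62.5 mm and 10.7 degrees, less where a joint would pass 70% of its speed; a pose out of reach is approached as far as the arm can. A call with a gripper value outside its range is refused whole. The fingers move at their own pace and stop on an object; "newtons" is the grip in N (left out, the last holds). Time passes only in rows, so rows that repeat a pose let the fingers close. It gives the time, the measured TCP pose, the force and the opening at its end, in the units of the state.
- monitor.get_obs(): the state, without advancing time (a new reading comes with each control period).
- read_camera(name): name is "scene" or "top"; returns (picture, depth): 420x560x3 uint8, red, green, blue; 420x560 float32, m along the optical axis (not along the pixel's ray), 0 where there is no reading.
- camera_model(name): a dict with "fx", "fy", "cx", "cy" (pixels), "xyz" and "attitude" of the camera in the world. Camera axes: x right, y down, z forward; pixel columns grow to the right and rows downward; lengths in m; the calibration is good to about 2 mm. A picture is of the moment at which its call begins. camera_model takes no time and is no camera call.
- env.sign_off(): hands the job in, once; it reports no verdict.
Trained networks look in the newest picture that a camera, given by its name, has taken for a name from the list of things; names that differ only in an ending like _2 or _b are one class to them, and where a whole thing is asked for, a point or a joint stands for the part that bears it (a point fixed in the world has none). Each returns a list of dicts, best first, with "p" (0 to 1); they miss things now and then, are a little off and sometimes report something else, mostly with a low value. They report only what shows in the picture. A call takes as long as a camera call. They do not tell look-alikes from the thing itself.
- regions_of(camera, thing): "pixels" (420x560 bool, what is visible of it) and "pixel" ([column, row] in pixels, amid what is visible of it).
The state is a dict: "time_s": time; "qpos": joint angles; "joint_velocities": joint speeds; "effort": joint torques, N m; "tool_pos": TCP position; "tool_rot": TCP orientation; "force": force on the tool from outside, world axes, zero at the start; "wrist_torque": the same for the moment, N m; "grip_width": finger opening in m.
Only numpy, scipy, OpenCV 4.12 (cv2) and the standard library are available. Lean on these libraries where they do the work, as an engineer would, in place of code of your own. Each camera call takes 0.05 s, during which the arm holds its last target. There are 200 camera calls.

## Working session

There is one attempt and no reset: what is moved stays moved. The work goes in short steps, Python scripts to look and compute and a tool call to move; the robot and the scene stay as the last step left them, time stands still between calls to the robot, and variables do not carry over. Pictures are saved under pics/ and viewed, about 12 in all and at most 16, crops included, and the job is handed in when it is done.

Besides the shell and the picture viewer there is one more tool, called after "Call:" by a JSON object that holds its "fn" and its "kwargs". step_arm: Moves the arm, as the interface text tells. Its arguments: {"type":"object","properties":{"deltas":{"type":"array"},"newtons":{"type":"number"}},"required":["deltas"]}

```bash
mkdir -p pics; cat > h.py <<'E'
import numpy as np, cv2
from scipy.spatial.transform import Rotation as R
from cell import monitor, read_camera, camera_model, env, regions_of
def cam(n):
    m=camera_model(n); a=np.array(m["attitude"])
    Rm=a if a.shape==(3,3) else R.from_euler('xyz',a,degrees=True).as_matrix()
    return m,Rm,np.array(m["xyz"])
def cloud(n,depth):
    m,Rm,t=cam(n); v,u=np.mgrid[:420,:560]
    p=np.stack([(u-m["cx"])/m["fx"]*depth,(v-m["cy"])/m["fy"]*depth,depth],-1)
    w=p@Rm.T+t; w[depth<=0]=np.nan; return w
def save(n,img): cv2.imwrite('pics/'+n+'.png',img[...,::-1])
E
python3 - <<'E'
from h import *
for n in("scene","top"):
    im,d=read_camera(n); save(n,im); np.savez(n,im=im,d=d); print(camera_model(n)); 
print(monitor.get_obs())
E
```

```text
{'fx': 445.2146853827233, 'fy': 445.2146853827233, 'cx': 271.2935183978643, 'cy': 213.35429354470202, 'xyz': array([ 0.90499548, -0.25627086,  0.92075541]), 'attitude': array([-150.64462319,   -0.79165918,   51.54852628])}
{'fx': 468.0691325172987, 'fy': 468.0691325172987, 'cx': 277.030683297029, 'cy': 210.67803345949545, 'xyz': array([0.35913431, 0.04784385, 1.25241881]), 'attitude': array([-171.97683919,   -0.22380703,  -89.68183183])}
{'time_s': 0.1, 'qpos': array([64.69276762, 18.43339214, -4.01546169, 83.16683344,  1.29461921,
       78.53961826, -3.26220749]), 'joint_velocities': array([-0.01517528, -0.13912295,  0.00070382, -0.11261488,  0.03266436,
        0.09490004,  0.08003106]), 'effort': array([ 6.95638046e-04, -4.92574418e+01, -4.05272003e-01, -3.13399243e+01,
       -6.40103244e-02,  3.95380938e-02,  1.24321919e-04]), 'tool_pos': array([ 0.28584674, -0.58320761,  0.20329643]), 'tool_rot': array([-176.97089385,   89.90523048,  119.14355943]), 'force': array([-0.56333727, -0.59244125, -0.44723711]), 'wrist_torque': array([-0.0446191 , -0.02483093,  0.01851797]), 'grip_width': 0.08720961708419721}
```

View pics/top.png

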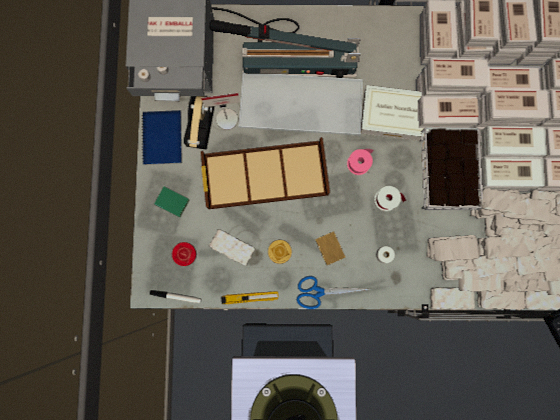

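View pics/scene.png

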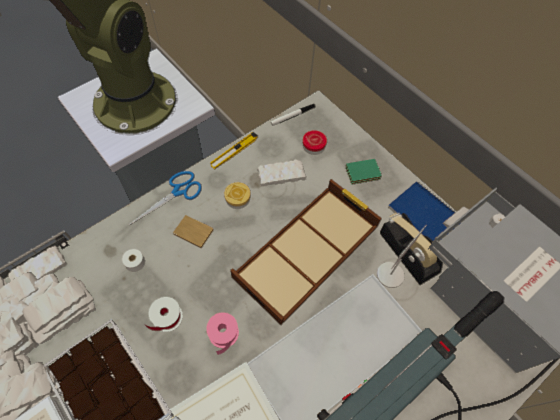

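The top view shows:
- **Tray:** around (265,174), with the brass plate at its left end (204,178).
- **Pads:** green thick pad (171,201), brown thin pad (330,248).
- **Foil parcel:** the lone one at (232,246).
- **Tins:** red at (184,254), gold at (280,251).
- **Reels:** one with white flanges and red ribbon (388,198), and the pink look-alike (361,161).
- **Label roll:** (386,254).

Next I'll measure them all and confirm the choice between look-alikes in a crop.

```bash
cat > meas.py <<'E'
from h import *
import sys
def measure(names,cams=("top","scene")):
    for c in cams:
        im,d=read_camera(c); w=cloud(c,d)
        for n in names:
            for r in regions_of(c,n)[:3]:
                m=r["pixels"]&np.isfinite(w[...,2])
                if r["p"]<.3 or m.sum()<15: continue
                p=w[m]; zt=np.percentile(p[:,2],90)
                q=p[abs(p[:,2]-zt)<.005][:,:2].astype(np.float32)
                (cx,cy),(a,b),th=cv2.minAreaRect(q)
                if a<b: a,b,th=b,a,th-90
                print(c,n,"p%.2f px%s med %s rectc %.3f %.3f size %.0f %.0f longaxis %.0f z %.3f n%d"%(r["p"],np.round(r["pixel"]),np.round(np.median(q,0),3),cx,cy,a*1e3,b*1e3,(th+90)%180-90,zt,m.sum()))
if __name__=="__main__":
    measure(sys.argv[1:])
E
python3 meas.py tray brass_end plain_end thin_pad thick_pad foil_parcel red_tin red_reel gold_tin label_roll
python3 - <<'E'
from h import *
im=np.load('top.npz')['im']; save('crop1',cv2.resize(im[135:290,140:410],None,fx=2.9,fy=2.9,interpolation=2)[:600,:800])
E
```

```text
top tray p0.95 px[264. 174.] med [0.635 0.077] rectc 0.635 0.077 size 311 156 longaxis -83 z 0.012 n6362
top brass_end p0.74 px[203. 182.] med [0.614 0.235] rectc 0.613 0.235 size 147 10 longaxis 7 z 0.048 n326
top plain_end p0.49 px[324. 165.] med [ 0.652 -0.082] rectc 0.654 -0.082 size 151 8 longaxis 7 z 0.047 n272
top thin_pad p0.56 px[331. 252.] med [ 0.435 -0.097] rectc 0.436 -0.099 size 74 52 longaxis 26 z 0.014 n532
top thick_pad p0.87 px[175. 200.] med [0.557 0.324] rectc 0.558 0.326 size 76 54 longaxis 64 z 0.021 n588
top thick_pad p0.58 px[383. 254.] med [ 0.419 -0.24 ] rectc 0.419 -0.242 size 42 40 longaxis -63 z 0.030 n234
top foil_parcel p0.64 px[234. 248.] med [0.438 0.163] rectc 0.436 0.163 size 109 55 longaxis 62 z 0.021 n847
top red_tin p0.77 px[185. 255.] med [0.416 0.286] rectc 0.418 0.287 size 60 60 longaxis -89 z 0.030 n493
top red_tin p0.31 px[265. 173.] med [0.635 0.075] rectc 0.634 0.077 size 311 153 longaxis -83 z 0.012 n6338
top red_tin p0.30 px[176. 199.] med [0.557 0.325] rectc 0.558 0.326 size 76 54 longaxis 64 z 0.021 n595
top red_reel p0.88 px[362. 160.
[... 903 characters left out ...]
 -0.098 size 78 55 longaxis 25 z 0.012 n749
scene thick_pad p0.96 px[363. 170.] med [0.558 0.327] rectc 0.558 0.327 size 77 57 longaxis 64 z 0.019 n709
scene foil_parcel p0.60 px[280. 172.] med [0.438 0.163] rectc 0.436 0.162 size 111 57 longaxis 63 z 0.020 n956
scene red_tin p0.59 px[318. 142.] med [0.418 0.286] rectc 0.417 0.287 size 64 59 longaxis -40 z 0.028 n497
scene red_reel p0.66 px[226. 333.] med [ 0.669 -0.178] rectc 0.669 -0.177 size 60 60 longaxis -84 z 0.040 n878
scene gold_tin p0.82 px[237. 193.] med [0.427 0.037] rectc 0.427 0.037 size 61 59 longaxis -37 z 0.028 n540
scene label_roll p0.96 px[135. 256.] med [ 0.422 -0.24 ] rectc 0.420 -0.241 size 43 40 longaxis -1 z 0.028 n366
```

View pics/crop1.png

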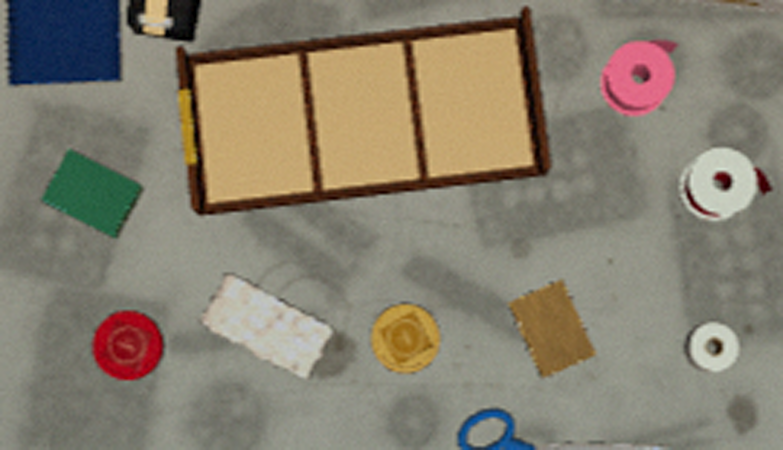

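The crop confirms the choice. The reel at crop (720,183) has white flanges, dark red ribbon and its tail on the right, so it is the red one; (640,75) is the pink look-alike. All measured sizes match those given. The tray centre is about (0.634,0.077), its y axis runs at 97.5°, and brass is at +y. Next is a move planner and an obstacle check.

```bash
cat > plan.py <<'E'
# usage: plan.py x,y,z,jaw ...  -> tool-frame shift and turn of each waypoint from the present pose
from h import *
import sys
o=monitor.get_obs(); p=np.array(o["tool_pos"]); M=R.from_euler('xyz',o["tool_rot"],degrees=True).as_matrix()
jaw=np.degrees(np.arctan2(M[1,2],M[0,2]))
print("t %.2f pos %s jaw %.1f down %s q7 %.0f q1 %.0f grip %.3f F %s"%(o["time_s"],np.round(p,4),jaw,np.round(M[:,0],3),o["qpos"][6],o["qpos"][0],o["grip_width"],np.round(o["force"],1)))
for a in sys.argv[1:]:
    x,y,z,j=map(float,a.split(','))
    d=M.T@(np.array([x,y,z])-p); t=-((j-jaw+90)%180-90)   # tool x is down: + turn lowers world yaw
    print(a,"shift",np.round(d,4),"turn %.1f"%t,"rows",int(np.ceil(max(np.linalg.norm(d)/.0625,abs(t)/10.7))))
E
python3 plan.py 0.6,-0.1,0.2,154 0.558,0.326,0.15,154 0.558,0.326,0.026,154
python3 - <<'E'
from h import *
w=np.vstack([cloud(c,np.load(c+'.npz')['d']).reshape(-1,3) for c in("top","scene")])
for y0 in np.arange(-.6,.6,.1):
    print("y%.1f"%y0,[ "%.2f"%np.nanpercentile(s[:,2],99.5) if len(s:=w[(abs(w[:,1]-y0-.05)<.05)&(abs(w[:,0]-x0-.05)<.05)])>20 else '--' for x0 in np.arange(.2,1,.1)])
E
```

```text
t 1.20 pos [ 0.2861 -0.5837  0.2043] jaw -63.9 down [ 0. -0. -1.] q7 -3 q1 65 grip 0.087 F [ 0.4  0.2 -0.1]
0.6,-0.1,0.2,154 shift [ 0.0043  0.4948 -0.2961] turn -37.9 rows 10
0.558,0.326,0.15,154 shift [ 0.0542  0.6446 -0.6971] turn -37.9 rows 16
0.558,0.326,0.026,154 shift [ 0.1782  0.6446 -0.6971] turn -37.9 rows 16
y-0.6 ['0.32', '0.07', '0.08', '0.10', '0.10', '0.14', '0.14', '0.14']
y-0.5 ['0.34', '0.07', '0.08', '0.10', '0.10', '0.14', '0.14', '0.14']
y-0.4 ['0.02', '0.05', '0.08', '0.10', '0.10', '0.10', '0.14', '0.14']
y-0.3 ['0.01', '0.02', '0.03', '0.04', '0.04', '0.05', '0.06', '0.01']
y-0.2 ['0.01', '0.01', '0.01', '0.01', '0.04', '0.05', '0.05', '0.12']
y-0.1 ['0.01', '0.01', '0.01', '0.05', '0.05', '0.05', '0.02', '0.15']
y-0.0 ['0.01', '0.03', '0.03', '0.02', '0.01', '0.02', '0.02', '0.19']
y0.1 ['0.02', '0.02', '0.02', '0.02', '0.02', '0.18', '0.02', '0.21']
y0.2 ['0.02', '0.03', '0.03', '0.05', '0.05', '0.17', '0.17', '0.21']
y0.3 ['0.01', '0.03', '0.03', '0.02', '0.02', '0.13', '0.17', '0.17']
y0.4 ['0.49', '0.51', '0.52', '0.54', '0.55', '0.57', '0.52', '0.37']
y0.5 ['--', '--', '--', '--', '--', '--', '--', '--']
```

```bash
python3 - <<'E'
from h import *
for c in("top","scene"):
    w=cloud(c,np.load(c+'.npz')['d']).reshape(-1,3)
    s=w[(w[:,2]>.06)&(w[:,2]<.35)&(w[:,0]>.35)&(w[:,0]<.8)&(w[:,1]>.05)&(w[:,1]<.6)]
    print(c,len(s),"min y of far-left",np.percentile(s[s[:,1]>.38][:,1],[0,2,50]) if (s[:,1]>.38).any() else '')
    for y0 in np.arange(.08,.4,.02):
        k=s[(abs(s[:,1]-y0)<.01)]
        if len(k)>3: print("y%.2f minx %.3f z there %.3f maxz %.3f n%d"%(y0,np.percentile(k[:,0],1),k[np.argmin(k[:,0]),2],k[:,2].max(),len(k)))
E
python3 plan.py
```

```text
top 11766 min y of far-left [0.45732258 0.45944907 0.47864336]
y0.14 minx 0.795 z there 0.180 maxz 0.180 n42
y0.16 minx 0.792 z there 0.128 maxz 0.181 n84
y0.18 minx 0.788 z there 0.120 maxz 0.178 n105
y0.20 minx 0.786 z there 0.129 maxz 0.180 n84
y0.22 minx 0.776 z there 0.061 maxz 0.180 n103
y0.24 minx 0.709 z there 0.061 maxz 0.089 n65
y0.26 minx 0.706 z there 0.061 maxz 0.093 n217
y0.28 minx 0.705 z there 0.060 maxz 0.074 n30
y0.30 minx 0.794 z there 0.128 maxz 0.134 n22
y0.32 minx 0.795 z there 0.133 maxz 0.134 n19
y0.34 minx 0.795 z there 0.132 maxz 0.135 n19
scene 21508 min y of far-left [0.45632114 0.45978079 0.47937048]
y0.14 minx 0.797 z there 0.163 maxz 0.176 n18
y0.16 minx 0.793 z there 0.162 maxz 0.178 n24
y0.18 minx 0.790 z there 0.078 maxz 0.178 n47
y0.20 minx 0.787 z there 0.163 maxz 0.176 n25
y0.22 minx 0.780 z there 0.061 maxz 0.177 n59
y0.24 minx 0.768 z there 0.080 maxz 0.088 n92
y0.26 minx 0.706 z there 0.060 maxz 0.088 n241
y0.28 minx 0.709 z there 0.061 maxz 0.071 n34
y0.30 minx 0.794 z there 0.127 maxz 0.132 n24
y0.32 minx 0.795 z there 0.130 maxz 0.132 n22
y0.34 minx 0.795 z there 0.131 maxz 0.133 n18
y0.36 minx 0.794 z there 0.123 maxz 0.130 n4
t 1.20 pos [ 0.2861 -0.5837  0.2043] jaw -63.9 down [ 0. -0. -1.] q7 -3 q1 65 grip 0.087 F [ 0.4  0.2 -0.1]
```

Call:
{"fn": "step_arm", "kwargs": {"deltas": [[1, 0, 0.0495, -0.0296, -4], [1, 0, 0.099, -0.059, -8], [1, 0, 0.148, -0.089, -12], [1, 0, 0.198, -0.118, -16], [1, 0, 0.247, -0.148, -20], [1, 0, 0.297, -0.178, -24], [1, 0, 0.346, -0.207, -28], [1, 0, 0.396, -0.237, -32], [1, 0, 0.445, -0.266, -36], [1, 0, 0.495, -0.296, -38], [1, 0, 0.495, -0.296, -38]]}}

```text
time_s: 2.58
tool_pos: [0.6022, -0.0928, 0.2043]
tool_rot: [96.8, 89.8, 71.5]
force: [-0.0, -0.4, 0.2]
grip_width: 0.0867
```

```bash
python3 plan.py 0.558,0.326,0.16,154 0.558,0.326,0.05,154
```

```text
t 2.58 pos [ 0.6022 -0.0928  0.2043] jaw -25.3 down [ 0.001  0.004 -1.   ] q7 -25 q1 30 grip 0.087 F [-0.  -0.4  0.2]
0.558,0.326,0.16,154 shift [ 0.0459  0.3596 -0.219 ] turn 0.7 rows 7
0.558,0.326,0.05,154 shift [ 0.1559  0.3591 -0.2189] turn 0.7 rows 8
```

Call:
{"fn": "step_arm", "kwargs": {"deltas": [[1, 0.006, 0.051, -0.031, 0.7], [1, 0.013, 0.103, -0.063, 0.7], [1, 0.02, 0.154, -0.094, 0.7], [1, 0.026, 0.205, -0.125, 0.7], [1, 0.033, 0.257, -0.157, 0.7], [1, 0.04, 0.308, -0.188, 0.7], [1, 0.046, 0.3595, -0.219, 0.7], [1, 0.1, 0.3595, -0.219, 0.7], [1, 0.12, 0.3595, -0.219, 0.7], [1, 0.12, 0.3595, -0.219, 0.7]]}}

```text
time_s: 3.82
tool_pos: [0.5602, 0.3162, 0.0826]
tool_rot: [-107.3, 89.8, -134.1]
force: [0.3, 0.6, 0.4]
grip_width: 0.0871
```

```bash
python3 plan.py 0.558,0.326,0.026,154 0.558,0.326,0.15,97.5; python3 - <<'E'
from h import *
im,d=read_camera("scene"); save('s2',cv2.resize(im[90:260,230:450],None,fx=3,fy=3))
E
```

```text
t 3.83 pos [0.5602 0.3162 0.0826] jaw -26.7 down [-0.003 -0.003 -1.   ] q7 -71 q1 -3 grip 0.087 F [0.3 0.6 0.4]
0.558,0.326,0.026,154 shift [ 0.0566  0.008  -0.0063] turn -0.7 rows 1
0.558,0.326,0.15,97.5 shift [-0.0674  0.0076 -0.0065] turn 55.8 rows 6
```

View pics/s2.png

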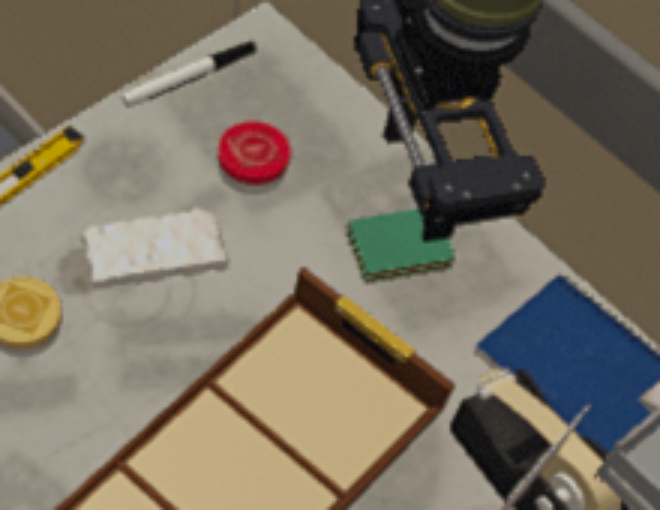

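The crop shows the gripper over the green pad (crop 400,245). The measured position trails the commanded one, so I'll let the arm settle before correcting.

Call:
{"fn": "step_arm", "kwargs": {"deltas": [[1, 0, 0, 0, 0], [1, 0, 0, 0, 0]]}}

```text
time_s: 4.12
tool_pos: [0.5614, 0.3191, 0.086]
tool_rot: [47.4, 89.8, 20.7]
force: [-0.9, 0.2, -0.3]
grip_width: 0.0866
```

```bash
python3 plan.py 0.558,0.326,0.026,154 0.558,0.326,0.15,97.5
```

```text
t 4.12 pos [0.5614 0.3191 0.086 ] jaw -26.6 down [ 0.003  0.001 -1.   ] q7 -71 q1 -3 grip 0.087 F [-0.9  0.2 -0.3]
0.558,0.326,0.026,154 shift [ 0.06    0.0045 -0.0062] turn -0.6 rows 1
0.558,0.326,0.15,97.5 shift [-0.064   0.0048 -0.006 ] turn 55.9 rows 6
```

Call:
{"fn": "step_arm", "kwargs": {"deltas": [[1, 0.03, 0.0045, -0.006, -0.6], [1, 0.059, 0.0045, -0.006, -0.6], [1, 0.059, 0.0045, -0.006, -0.6], [-1, 0.059, 0.0045, -0.006, -0.6], [-1, 0.059, 0.0045, -0.006, -0.6], [-1, 0.059, 0.0045, -0.006, -0.6], [-1, 0.059, 0.0045, -0.006, -0.6], [-1, 0.059, 0.0045, -0.006, -0.6]], "newtons": 15}}

```text
time_s: 5.12
tool_pos: [0.5569, 0.3257, 0.0254]
tool_rot: [6.7, 90.0, -19.3]
force: [0.5, -0.2, -0.5]
grip_width: 0.045
```

```bash
python3 plan.py 0.558,0.326,0.12,154 0.634,0.077,0.12,97.5 0.634,0.077,0.045,97.5
```

```text
t 5.12 pos [0.5569 0.3257 0.0254] jaw -26.0 down [ 0. -0. -1.] q7 -73 q1 -4 grip 0.045 F [ 0.5 -0.2 -0.5]
0.558,0.326,0.12,154 shift [-0.0946  0.0007  0.0009] turn 0.0 rows 2
0.634,0.077,0.12,97.5 shift [-0.0946 -0.1898  0.1783] turn 56.5 rows 6
0.634,0.077,0.045,97.5 shift [-0.0196 -0.1898  0.1783] turn 56.5 rows 6
```

Call:
{"fn": "step_arm", "kwargs": {"deltas": [[-1, 0, 0, 0, 0], [-1, 0, 0, 0, 0]]}}

```text
time_s: 5.38
tool_pos: [0.5568, 0.3257, 0.0251]
tool_rot: [-108.2, 90.0, -134.2]
force: [0.4, 0.6, -0.2]
grip_width: 0.0251
```

```bash
python3 - <<'E'
from h import *
im,d=read_camera("scene"); save('s3',cv2.resize(im[90:260,230:450],None,fx=3,fy=3))
E
```

```text
(no output)
```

View pics/s3.png

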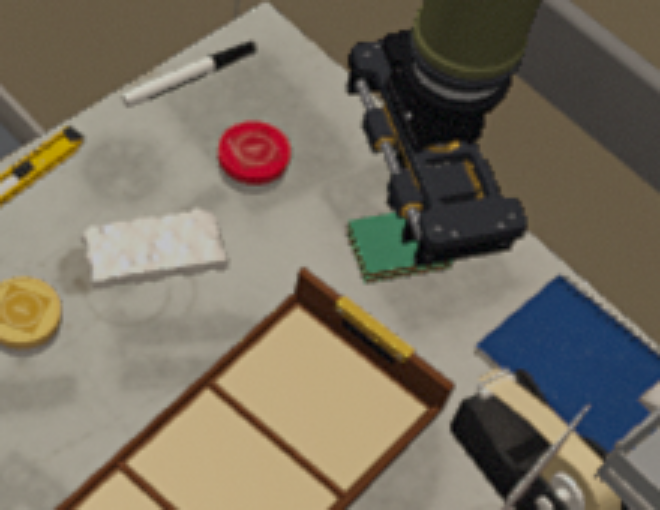

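The crop shows the pad still lying at crop (395,250), with the closing fingers over or behind it. I'll locate the fingertips from the depth data.

```bash
python3 - <<'E'
from h import *
for c in("scene","top"):
    im,d=read_camera(c); w=cloud(c,d); p=w.reshape(-1,3)
    k=(abs(p[:,0]-.557)<.13)&(abs(p[:,1]-.326)<.12)&(p[:,2]>.024)&(p[:,2]<.12)
    s=p[k]; print(c,len(s))
    for z0 in np.arange(.024,.12,.008):
        q=s[(s[:,2]>=z0)&(s[:,2]<z0+.008)]
        if len(q)>2: print("z%.3f n%d x %.3f..%.3f y %.3f..%.3f med %s"%(z0,len(q),q[:,0].min(),q[:,0].max(),q[:,1].min(),q[:,1].max(),np.round(np.median(q[:,:2],0),3)))
    for r in regions_of(c,"thick_pad")[:1]:
        m=r["pixels"]; q=w[m]; print("pad",r["p"],np.nanmin(q,0),np.nanmax(q,0),np.nanmedian(q,0))
E
python3 plan.py
```

```text
scene 710
z0.024 n227 x 0.427..0.685 y 0.222..0.313 med [0.446 0.262]
z0.032 n97 x 0.541..0.687 y 0.223..0.242 med [0.62  0.233]
z0.040 n274 x 0.536..0.686 y 0.223..0.325 med [0.612 0.236]
z0.048 n13 x 0.535..0.631 y 0.239..0.325 med [0.571 0.313]
z0.056 n7 x 0.566..0.574 y 0.309..0.313 med [0.57  0.311]
z0.064 n6 x 0.563..0.572 y 0.306..0.314 med [0.57  0.308]
z0.096 n9 x 0.530..0.541 y 0.321..0.328 med [0.539 0.324]
z0.104 n4 x 0.537..0.643 y 0.309..0.323 med [0.539 0.321]
z0.112 n70 x 0.465..0.650 y 0.255..0.349 med [0.623 0.296]
pad 0.91 [ 0.51410646  0.2550147  -0.00237787] [0.61791239 0.34980587 0.12194533] [0.55563561 0.31040878 0.01636493]
top 239
z0.024 n15 x 0.551..0.668 y 0.224..0.238 med [0.591 0.228]
z0.032 n23 x 0.539..0.686 y 0.223..0.242 med [0.609 0.23 ]
z0.040 n180 x 0.541..0.686 y 0.222..0.247 med [0.612 0.234]
z0.048 n18 x 0.543..0.657 y 0.227..0.243 med [0.606 0.236]
z0.112 n3 x 0.574..0.617 y 0.256..0.276 med [0.614 0.26 ]
t 5.62 pos [0.5568 0.3257 0.0252] jaw -26.0 down [-0. -0. -1.] q7 -73 q1 -4 grip 0.006 F [ 0.1 -0.2 -0.7]
```

```bash
python3 - <<'E'
from h import *
im,d=read_camera("scene"); np.savez('s4',im=im,d=d)
im=np.clip(im.astype(float)*1.8,0,255).astype(np.uint8)
save('s4',cv2.resize(im[135:195,330:420],None,fx=8,fy=8,interpolation=1))
m,Rm,t=cam("scene")
def px(P):
    c=Rm.T@(np.array(P)-t); return np.round([m["fx"]*c[0]/c[2]+m["cx"],m["fy"]*c[1]/c[2]+m["cy"]],0)
for z in(.006,.025,.045,.076): print(z,px([.5568,.3257,z]))
w=cloud("scene",d)
for r in range(140,185,3): print(r,[("%.0f"%(1e3*w[r,c,2])) for c in range(350,408,4)])
E
```

```text
0.006 [362. 172.]
0.025 [364. 168.]
0.045 [365. 163.]
0.076 [368. 155.]
140 ['1', '121', '133', '131', '154', '156', '150', '146', '157', '157', '136', '-19', '-4', '6', '13']
143 ['-4', '1', '120', '130', '146', '154', '155', '151', '148', '150', '157', '-26', '-15', '-4', '3']
146 ['-2', '3', '131', '138', '137', '156', '136', '139', '139', '141', '154', '-36', '-24', '-14', '-5']
149 ['3', '-3', '125', '137', '137', '157', '136', '138', '136', '137', '153', '135', '-33', '-22', '-10']
152 ['0', '0', '1', '135', '138', '150', '155', '134', '131', '129', '148', '157', '-41', '-31', '-23']
155 ['2', '1', '-2', '132', '133', '141', '155', '124', '119', '116', '130', '155', '-53', '-40', '-31']
158 ['0', '-2', '-1', '121', '129', '107', '156', '156', '159', '155', '154', '156', '155', '155', '-38']
161 ['-3', '0', '18', '53', '130', '72', '159', '158', '157', '157', '157', '158', '155', '157', '-47']
164 ['18', '17', '18', '18', '59', '152', '156', '158', '156', '158', '154', '156', '156', '157', '-59']
167 ['21', '18', '16', '15', '44', '148', '157', '155', '155', '159', '159', '155', '152', '150', '-1']
170 ['14', '14', '15', '19', '16', '140', '153', '156', '155', '147', '147', '142', '139', '-2', '1']
173 ['18', '17', '19', '19', '19', '136', '144', '143', '139', '124', '121', '120', '116', '1', 'nan']
176 ['11', '15', '19', '18', '19', '125', '122', '120', '116', '-1', '-0', '1', '-1', 'nan', '-3']
179 ['6', '17', '16', '13', '12', '11', '8', '2', '-0', '-3', '1', '1', '0', '1', '-0']
182 ['-0', '10', '5', '0', '-0', '1', '1', '1', '-1', '1', '-1', '2', '-1', '-0', '-1']
```

View pics/s4.png

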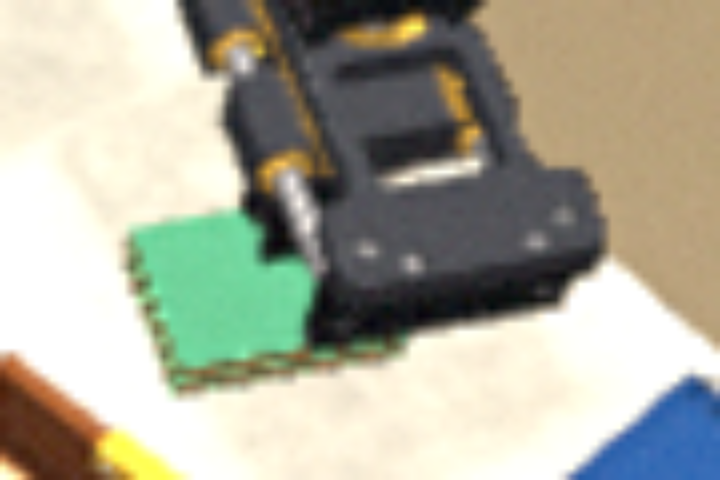

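The enlarged crop puts the fingertip at about (365,167), above the pad, at z about 0.03–0.04 rather than the expected 0.006. The tool therefore seems to sit higher than reported, or the fingers lift as they shut. I'll open and measure again.

Call:
{"fn": "step_arm", "kwargs": {"deltas": [[1, 0, 0, 0, 0], [1, 0, 0, 0, 0], [1, 0, 0, 0, 0], [1, 0, 0, 0, 0], [1, 0, 0, 0, 0], [1, 0, 0, 0, 0]]}}

```text
time_s: 6.42
tool_pos: [0.5568, 0.3257, 0.0252]
tool_rot: [-71.9, 90.0, -97.9]
force: [-0.0, 0.1, -0.9]
grip_width: 0.0555
```

```bash
python3 plan.py; python3 - <<'E'
from h import *
im,d=read_camera("scene"); np.savez('s5',im=im,d=d)
im2=np.clip(im.astype(float)*1.8,0,255).astype(np.uint8)
save('s5',cv2.resize(im2[130:200,325:425],None,fx=7,fy=7,interpolation=1))
m,Rm,t=cam("scene")
def px(P):
    c=Rm.T@(np.array(P)-t); return np.round([m["fx"]*c[0]/c[2]+m["cx"],m["fy"]*c[1]/c[2]+m["cy"]],0)
for s in(1,-1):
  for z in(.006,.03,.05): print(s,z,px([.5568+s*.0435*.9,.3257-s*.0435*.44,z]))
w=cloud("scene",d)
for r in range(140,185,3): print(r,[("%.0f"%(1e3*w[r,c,2])) for c in range(342,412,4)])
E
```

```text
t 6.42 pos [0.5568 0.3257 0.0252] jaw -26.0 down [-0. -0. -1.] q7 -73 q1 -4 grip 0.055 F [-0.   0.1 -0.9]
1 0.006 [368. 186.]
1 0.03 [370. 181.]
1 0.05 [371. 176.]
-1 0.006 [357. 158.]
-1 0.03 [358. 152.]
-1 0.05 [360. 147.]
140 ['-3', '2', '1', '0', '129', '95', '155', '157', '148', '151', '155', '158', '-26', '-16', '-7', '5', '16', '26']
143 ['-1', '3', '1', '0', '-1', '131', '147', '157', '150', '151', '146', '146', '157', '-25', '-13', '-1', '7', '13']
146 ['-2', '3', '-1', '3', '0', '133', '73', '156', '2', '-3', '-2', '141', '157', '-34', '-26', '-12', '-3', '11']
149 ['-3', '1', '0', '0', '59', '130', '64', '155', '1', '2', '-3', '139', '154', '135', '-37', '-20', '-14', '2']
152 ['-5', '2', '-1', '0', '50', '128', '-0', '147', '156', '137', '138', '139', '149', '157', '-44', '-33', '-17', '-10']
155 ['1', '2', '2', '-2', '43', '132', '135', '138', '158', '137', '136', '138', '141', '158', '155', '-42', '-31', '-22']
158 ['-1', '-2', '-2', '1', '-1', '126', '134', '135', '156', '153', '158', '159', '155', '156', '155', '157', '-38', '-30']
161 ['-3', '-0', '-1', '2', '18', '1
[... 196 characters left out ...]
', '-55', '-50']
167 ['3', '8', '15', '16', '17', '18', '124', '148', '156', '156', '154', '156', '158', '157', '153', '153', '-0', '-60']
170 ['-1', '-0', '16', '18', '16', '17', '15', '142', '154', '155', '154', '152', '149', '143', '139', '1', '3', '-68']
173 ['-1', '-1', '20', '14', '16', '17', '54', '137', '146', '139', '140', '126', '122', '122', '117', '-2', '0', '-0']
176 ['-2', '2', '13', '17', '17', '15', '46', '124', '121', '120', '116', '-3', '-1', '2', '-0', '-3', '-2', '-2']
179 ['1', '-1', '6', '17', '17', '14', '10', '7', '5', '0', '-1', '3', '-0', '-1', '3', '1', '-0', '0']
182 ['1', '1', '5', '10', 'nan', '5', '-1', '1', '1', '-1', '2', '-1', '-0', '1', '2', '2', '-1', '2']
```

View pics/s5.png

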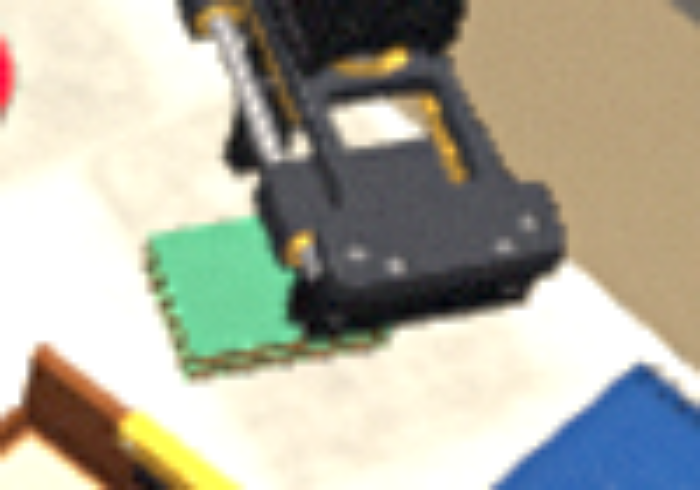

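```bash
python3 - <<'E'
from h import *
z=np.load('s5.npz'); w=cloud("scene",z['d'])
for (c,r) in [(358,149),(358,152),(358,155),(366,173),(366,176),(366,178),(366,146),(358,157)]:
    print(c,r,np.round(w[r,c],3))
p=w.reshape(-1,3); 
k=(abs(p[:,0]-.557)<.12)&(abs(p[:,1]-.326)<.08)&(p[:,2]>.03)&(p[:,2]<.11)
for q in p[k]: 
    if q[1]>.27: print(np.round(q,3),end=' ')
E
```

```text
358 149 [0.522 0.332 0.059]
358 152 [0.525 0.331 0.05 ]
358 155 [0.528 0.33  0.043]
366 173 [0.583 0.301 0.054]
366 176 [0.586 0.3   0.046]
366 178 [0.58  0.313 0.018]
366 146 [0.534 0.343 0.073]
358 157 [0.515 0.352 0.002]
[0.515 0.333 0.104] [0.516 0.333 0.101] [0.523 0.331 0.11 ] [0.517 0.333 0.098] [0.521 0.331 0.104] [0.524 0.33  0.107] [0.522 0.331 0.101] [0.524 0.331 0.104] [0.524 0.329 0.101] [0.525 0.331 0.101] [0.525 0.335 0.098] [0.438 0.304 0.032] [0.524 0.33  0.097] [0.525 0.333 0.095] [0.526 0.334 0.096] [0.526 0.332 0.094] [0.528 0.332 0.095] [0.529 0.336 0.093] [0.528 0.33  0.093] [0.529 0.333 0.092] [0.531 0.333 0.094] [0.529 0.334 0.087] [0.531 0.334 0.089] [0.447 0.296 0.031] [0.531 0.332 0.087] [0.53  0.338 0.082] [0.532 0.339 0.082] [0.531 0.333 0.083] [0.531 0.338 0.079] [0.532 0.34  0.078] [0.522 0.331 0.071] [0.532 0.337 0.077] [0.534 0.339 0.077] [0.534 0.343 0.073] [0.52  0.333 0.063] [0.525 0.329 0.071] [0.531 0.34  0.069] [0.533 0.342 0.07 ] [0.534 0.344 0.069] [0.523 0.328 0.067] [0.524 0.331 0.065] [0.528 0.33  0.07 ] [0.533 0.343 0.065] [0.536 0.342 0.0
[... 383 characters left out ...]
 [0.525 0.331 0.05 ] [0.529 0.33  0.055] [0.529 0.332 0.054] [0.531 0.334 0.054] [0.524 0.33  0.046] [0.526 0.331 0.047] [0.528 0.331 0.05 ] [0.53  0.333 0.051] [0.53  0.337 0.047] [0.532 0.338 0.049] [0.528 0.329 0.047] [0.53  0.33  0.049] [0.531 0.333 0.047] [0.532 0.336 0.046] [0.528 0.33  0.043] [0.583 0.301 0.075] [0.58  0.303 0.065] [0.585 0.3   0.073] [0.583 0.3   0.067] [0.585 0.301 0.069] [0.578 0.305 0.053] [0.583 0.301 0.063] [0.585 0.302 0.065] [0.58  0.304 0.051] [0.585 0.3   0.061] [0.587 0.301 0.062] [0.583 0.301 0.054] [0.587 0.298 0.061] [0.586 0.303 0.056] [0.584 0.3   0.052] [0.586 0.3   0.054] [0.584 0.301 0.047] [0.587 0.3   0.051] [0.586 0.3   0.046] [0.587 0.302 0.045]
```

Call:
{"fn": "step_arm", "kwargs": {"deltas": [[1, 0, 0, 0, 0], [1, 0, 0, 0, 0], [1, 0, 0, 0, 0]]}}

```text
time_s: 6.85
tool_pos: [0.5568, 0.3257, 0.0252]
tool_rot: [-60.8, 90.0, -86.8]
force: [0.3, -1.1, -0.0]
grip_width: 0.0848
```

```bash
python3 - <<'E'
from h import *
im,d=read_camera("scene"); w=cloud("scene",d); p=w.reshape(-1,3)
k=(abs(p[:,0]-.557)<.12)&(abs(p[:,1]-.326)<.08)&(p[:,2]>.023)&(p[:,2]<.11)
for q in p[k]: 
    if q[1]>.27: print(np.round(q,3),end=' ')
E
python3 plan.py
```

```text
[0.504 0.336 0.11 ] [0.5   0.343 0.096] [0.508 0.336 0.109] [0.504 0.338 0.1  ] [0.506 0.339 0.102] [0.51  0.337 0.108] [0.508 0.337 0.101] [0.511 0.337 0.105] [0.509 0.337 0.099] [0.511 0.338 0.1  ] [0.513 0.34  0.1  ] [0.51  0.337 0.097] [0.511 0.34  0.095] [0.512 0.342 0.095] [0.512 0.34  0.092] [0.513 0.341 0.093] [0.516 0.342 0.094] [0.515 0.335 0.095] [0.517 0.337 0.095] [0.518 0.34  0.094] [0.517 0.339 0.09 ] [0.518 0.341 0.089] [0.517 0.339 0.086] [0.519 0.34  0.087] [0.518 0.346 0.083] [0.518 0.339 0.083] [0.519 0.342 0.082] [0.52  0.344 0.082] [0.439 0.304 0.028] [0.44  0.306 0.028] [0.51  0.336 0.074] [0.519 0.342 0.079] [0.52  0.346 0.077] [0.521 0.348 0.076] [0.439 0.301 0.027] [0.439 0.303 0.025] [0.442 0.304 0.028] [0.51  0.336 0.071] [0.519 0.344 0.073] [0.521 0.346 0.073] [0.521 0.349 0.071] [0.438 0.299 0.023] [0.441 0.299 0.026] [0.441 0.302 0.024] [0.443 0.304 0.025] [0.508 0.337 0.064] [0.513 0.334 0.07 ] [0.514 0.337 0.07 ] [0.521 0.347 0.07 ] [0.522 0.349 0.068] [0.524 0.351 0.068] [0.441 0.288 0.03 ] [0.44  0.293 0.026] [0.442 0.294 0.027] [0.443 0.297 0.026] 
[... 1305 characters left out ...]
6 0.337 0.048] [0.517 0.34  0.047] [0.517 0.343 0.045] [0.518 0.346 0.044] [0.445 0.272 0.023] [0.514 0.337 0.042] [0.516 0.338 0.044] [0.517 0.341 0.042] [0.604 0.306 0.054] [0.606 0.307 0.054] [0.607 0.311 0.052] [0.608 0.313 0.051] [0.597 0.294 0.051] [0.599 0.295 0.052] [0.6   0.297 0.053] [0.602 0.298 0.054] [0.603 0.301 0.052] [0.603 0.305 0.048] [0.605 0.307 0.049] [0.607 0.308 0.05 ] [0.608 0.31  0.05 ] [0.597 0.295 0.047] [0.598 0.297 0.046] [0.601 0.298 0.048] [0.602 0.301 0.046] [0.603 0.303 0.045] [0.604 0.305 0.045] [0.605 0.308 0.045] [0.599 0.294 0.045] [0.6   0.296 0.044] t 6.90 pos [0.5568 0.3257 0.0252] jaw -26.0 down [ 0. -0. -1.] q7 -73 q1 -4 grip 0.086 F [-0.5  0.1  0.6]
```

The fingertip bottoms measure z ≈ 0.042 at a reported TCP z of 0.025, where I expected 0.006. The gripper body is high by the same amount, while xy agrees. So the reported z reads about 36 mm low here, and I'll lower step by step while watching the force.

Call:
{"fn": "step_arm", "kwargs": {"deltas": [[1, 0.012, 0, 0, 0], [1, 0.02, 0, 0, 0], [1, 0.026, 0, 0, 0], [1, 0.026, 0, 0, 0]]}}

```text
time_s: 7.4
tool_pos: [0.5563, 0.3254, -0.0017]
tool_rot: [-127.9, 89.9, -153.8]
force: [-0.2, -0.7, -0.2]
grip_width: 0.0872
```

```bash
cat > tips.py <<'E'
from h import *
o=monitor.get_obs(); P=np.array(o["tool_pos"]); M=R.from_euler('xyz',o["tool_rot"],degrees=True).as_matrix()
j=M[:2,2]; n=np.array([-j[1],j[0]])
im,d=read_camera("scene"); p=cloud("scene",d).reshape(-1,3)
r=p[:,:2]-P[:2]; a=r@j; b=r@n; h=o["grip_width"]/2
for s in(1,-1):
    k=(s*a>h-.01)&(s*a<h+.02)&(abs(b)<.014)&(p[:,2]>P[2]-.02)&(p[:,2]<P[2]+.07)
    z=np.sort(p[k][:,2]); print("finger",s,len(z),np.round(z[:12],3))
E
python3 plan.py; python3 tips.py
```

```text
t 7.40 pos [ 0.5563  0.3254 -0.0017] jaw -26.0 down [-0.001 -0.001 -1.   ] q7 -74 q1 -5 grip 0.087 F [-0.2 -0.7 -0.2]
finger 1 117 [-0.004 -0.003 -0.003 -0.003 -0.003 -0.002 -0.002 -0.002 -0.002 -0.002
 -0.002 -0.002]
finger -1 113 [-0.004 -0.004 -0.003 -0.003 -0.003 -0.002 -0.002 -0.002 -0.001 -0.001
 -0.001 -0.001]
```

No force even at reported z = -0.002, which confirms the offset. The tips are at about 15 mm, so I'll go 8 mm lower and grip.

Call:
{"fn": "step_arm", "kwargs": {"deltas": [[1, 0.004, 0.0, -0.001, 0], [1, 0.008, 0.0, -0.001, 0], [1, 0.008, 0, -0.001, 0], [-1, 0.008, 0, -0.001, 0], [-1, 0.008, 0, -0.001, 0], [-1, 0.008, 0, -0.001, 0], [-1, 0.008, 0, -0.001, 0], [-1, 0.008, 0, -0.001, 0], [-1, 0.008, 0, -0.001, 0]]}}

```text
time_s: 8.57
tool_pos: [0.556, 0.3262, -0.0087]
tool_rot: [-8.8, 90.0, -34.8]
force: [0.1, -0.6, 0.9]
grip_width: 0.054
```

```bash
python3 plan.py 0.558,0.326,0.08,154 0.634,0.077,0.08,97.5 
```

```text
t 8.57 pos [ 0.556   0.3262 -0.0087] jaw -26.0 down [ 0. -0. -1.] q7 -74 q1 -5 grip 0.054 F [ 0.1 -0.6  0.9]
0.558,0.326,0.08,154 shift [-0.0887  0.0007  0.0019] turn 0.0 rows 2
0.634,0.077,0.08,97.5 shift [-0.0887 -0.1898  0.1793] turn 56.5 rows 6
```

Call:
{"fn": "step_arm", "kwargs": {"deltas": [[-1, -0.045, 0, 0.001, 0], [-1, -0.089, 0, 0.002, 0], [-1, -0.089, -0.038, 0.036, 10], [-1, -0.089, -0.076, 0.072, 20], [-1, -0.089, -0.114, 0.107, 30], [-1, -0.089, -0.152, 0.143, 40], [-1, -0.089, -0.19, 0.179, 50], [-1, -0.089, -0.19, 0.179, 56.5], [-1, -0.089, -0.19, 0.179, 56.5], [-1, -0.089, -0.19, 0.179, 56.5]]}}

```text
time_s: 9.82
tool_pos: [0.6331, 0.0785, 0.0802]
tool_rot: [-157.8, 90.0, 119.9]
force: [0.2, 0.5, -0.1]
grip_width: 0.0537
```

```bash
python3 plan.py 0.634,0.077,0.005,97.5 0.634,0.077,-0.002,97.5
```

```text
t 9.82 pos [0.6331 0.0785 0.0802] jaw -82.3 down [-0.     0.001 -1.   ] q7 -99 q1 10 grip 0.054 F [ 0.2  0.5 -0.1]
0.634,0.077,0.005,97.5 shift [0.0752 0.0007 0.0017] turn 0.2 rows 2
0.634,0.077,-0.002,97.5 shift [0.0822 0.0007 0.0017] turn 0.2 rows 2
```

Call:
{"fn": "step_arm", "kwargs": {"deltas": [[-1, 0.04, 0.0007, 0.0017, 0], [-1, 0.07, 0.0007, 0.0017, 0], [-1, 0.078, 0.0007, 0.0017, 0], [-1, 0.08, 0.0007, 0.0017, 0], [-1, 0.08, 0.0007, 0.0017, 0]]}}

```text
time_s: 10.45
tool_pos: [0.6355, 0.0759, 0.0016]
tool_rot: [90.7, 89.9, 8.3]
force: [-0.1, -0.4, -0.6]
grip_width: 0.0535
```

```bash
python3 plan.py 0.634,0.077,-0.002,97.5; python3 - <<'E'
from h import *
for c in("scene","top"):
    im,d=read_camera(c)
    if c=="scene": save('s6',cv2.resize(im[175:330,225:385],None,fx=3.5,fy=3.5))
E
```

```text
t 10.45 pos [0.6355 0.0759 0.0016] jaw -82.4 down [ 0.002  0.    -1.   ] q7 -101 q1 9 grip 0.053 F [-0.1 -0.4 -0.6]
0.634,0.077,-0.002,97.5 shift [ 0.0036 -0.0014 -0.0012] turn 0.1 rows 1
```

View pics/s6.png

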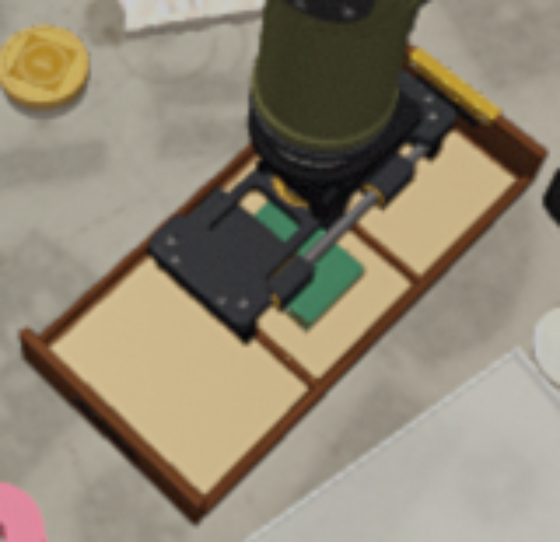

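The picture shows the green pad (crop 300,270) held in the middle bay. I'll lower it to contact.

Call:
{"fn": "step_arm", "kwargs": {"deltas": [[-1, 0.002, -0.001, -0.001, 0], [-1, 0.0036, -0.001, -0.001, 0], [-1, 0.0036, -0.001, -0.001, 0]]}}

```text
time_s: 10.92
tool_pos: [0.6335, 0.0764, -0.0027]
tool_rot: [67.2, 90.0, -15.3]
force: [-1.6, 0.7, 3.9]
grip_width: 0.0541
```

Call:
{"fn": "step_arm", "kwargs": {"deltas": [[-1, 0.001, 0, 0, 0], [-1, 0.001, 0, 0, 0]]}}

```text
time_s: 11.18
tool_pos: [0.6335, 0.0764, -0.0028]
tool_rot: [18.9, 90.0, -63.6]
force: [-3.6, -0.4, 9.2]
grip_width: 0.0537
```

In contact, so I'll release and lift.

Call:
{"fn": "step_arm", "kwargs": {"deltas": [[0.5, -0.001, 0, 0, 0], [0.5, -0.001, 0, 0, 0], [0.5, -0.001, 0, 0, 0], [1, -0.03, 0, 0, 0], [1, -0.09, 0, 0, 0], [1, -0.09, 0, 0, 0], [1, -0.09, 0, 0, 0]]}}

```text
time_s: 12.05
tool_pos: [0.6333, 0.0761, 0.0855]
tool_rot: [-0.8, 90.0, -83.3]
force: [-0.7, 0.0, -1.2]
grip_width: 0.0862
```

```bash
python3 plan.py 0.436,-0.098,0.08,115.5; python3 meas.py thick_pad
```

```text
t 12.05 pos [0.6333 0.0761 0.0855] jaw -82.5 down [ 0. -0. -1.] q7 -99 q1 10 grip 0.086 F [-0.7  0.  -1.2]
0.436,-0.098,0.08,115.5 shift [ 0.0055 -0.2183  0.1468] turn -18.0 rows 5
```

Call:
{"fn": "step_arm", "kwargs": {"deltas": [[1, 0, -0.044, 0.029, -4], [1, 0, -0.087, 0.059, -8], [1, 0, -0.131, 0.088, -12], [1, 0, -0.175, 0.117, -18], [1, 0.005, -0.2183, 0.1468, -18], [1, 0.04, -0.2183, 0.1468, -18], [1, 0.04, -0.2183, 0.1468, -18], [1, 0.04, -0.2183, 0.1468, -18]]}}

```text
time_s: 13.25
tool_pos: [0.4368, -0.0973, 0.0461]
tool_rot: [132.7, 90.0, 68.3]
force: [0.3, 0.1, -0.0]
grip_width: 0.0871
```

```bash
python3 plan.py 0.436,-0.098,-0.013,115.5; python3 tips.py; python3 meas.py thick_pad
```

```text
t 13.25 pos [ 0.4368 -0.0973  0.0461] jaw -64.4 down [ 0.  0. -1.] q7 -56 q1 31 grip 0.087 F [ 0.3  0.1 -0. ]
0.436,-0.098,-0.013,115.5 shift [ 0.0591 -0.0011  0.0003] turn 0.1 rows 1
finger 1 7 [0.062 0.065 0.067 0.069 0.07  0.071 0.076]
finger -1 65 [0.063 0.065 0.066 0.066 0.067 0.068 0.068 0.069 0.07  0.07  0.07  0.071]
top thick_pad p0.68 px[266. 173.] med [0.637 0.075] rectc 0.636 0.075 size 76 53 longaxis 6 z 0.027 n580
scene thick_pad p0.85 px[308. 248.] med [0.637 0.076] rectc 0.636 0.076 size 75 56 longaxis 7 z 0.025 n864
```

The thick pad is in place and level: (0.636,0.076), top 0.025. The tip offset is the same here (tip = reported z + 0.017). Next I'll grip the thin pad.

Call:
{"fn": "step_arm", "kwargs": {"deltas": [[1, 0.035, -0.001, 0, 0], [1, 0.055, -0.001, 0, 0], [1, 0.059, -0.001, 0, 0], [1, 0.059, -0.001, 0, 0], [-1, 0.059, -0.001, 0, 0], [-1, 0.059, -0.001, 0, 0], [-1, 0.059, -0.001, 0, 0], [-1, 0.059, -0.001, 0, 0], [-1, 0.059, -0.001, 0, 0], [-1, 0.059, -0.001, 0, 0]]}}

```text
time_s: 14.75
tool_pos: [0.4353, -0.0983, -0.0132]
tool_rot: [-24.4, 90.0, -88.9]
force: [0.3, -0.1, 3.7]
grip_width: 0.0536
```

```bash
python3 plan.py 0.62,0.179,0.08,157.5
```

```text
t 14.75 pos [ 0.4353 -0.0983 -0.0132] jaw -64.5 down [ 0. -0. -1.] q7 -59 q1 30 grip 0.054 F [ 0.3 -0.1  3.7]
0.62,0.179,0.08,157.5 shift [-0.0932  0.2861 -0.1707] turn -42.0 rows 6
```

Call:
{"fn": "step_arm", "kwargs": {"deltas": [[-1, -0.045, 0, 0, 0], [-1, -0.093, 0, 0, 0], [-1, -0.093, 0.048, -0.028, -10], [-1, -0.093, 0.095, -0.057, -20], [-1, -0.093, 0.143, -0.085, -30], [-1, -0.093, 0.191, -0.114, -40], [-1, -0.093, 0.238, -0.142, -42], [-1, -0.093, 0.286, -0.1707, -42], [-1, -0.093, 0.286, -0.1707, -42], [-1, -0.093, 0.286, -0.1707, -42], [-1, -0.093, 0.286, -0.1707, -42]]}}

```text
time_s: 16.12
tool_pos: [0.6196, 0.1768, 0.0795]
tool_rot: [-78.4, 89.9, -101.0]
force: [-0.3, -0.1, 0.2]
grip_width: 0.0542
```

```bash
python3 plan.py 0.621,0.179,-0.006,157.5
```

```text
t 16.12 pos [0.6196 0.1768 0.0795] jaw -22.6 down [-0.    -0.002 -1.   ] q7 -52 q1 8 grip 0.054 F [-0.3 -0.1  0.2]
0.621,0.179,-0.006,157.5 shift [0.0854 0.0027 0.0004] turn -0.1 rows 2
```

Call:
{"fn": "step_arm", "kwargs": {"deltas": [[-1, 0.04, 0.0027, 0, 0], [-1, 0.07, 0.0027, 0, 0], [-1, 0.08, 0.0027, 0, 0], [-1, 0.084, 0.0027, 0, 0], [-1, 0.086, 0.0027, 0, 0], [-1, 0.086, 0.0027, 0, 0]]}}

```text
time_s: 16.88
tool_pos: [0.6216, 0.1816, -0.0053]
tool_rot: [30.3, 89.9, 7.8]
force: [0.2, -0.1, -0.1]
grip_width: 0.054
```

Call:
{"fn": "step_arm", "kwargs": {"deltas": [[-1, 0.001, 0, 0, 0], [-1, 0.001, 0, 0, 0]]}}

```text
time_s: 17.12
tool_pos: [0.6211, 0.1815, -0.0071]
tool_rot: [15.6, 90.0, -6.9]
force: [0.2, 0.0, -0.2]
grip_width: 0.054
```

Call:
{"fn": "step_arm", "kwargs": {"deltas": [[-1, 0.001, 0.001, 0, 0], [-1, 0.001, -0.0015, 0, 0], [-1, 0.001, -0.0015, 0, 0]]}}

```text
time_s: 17.5
tool_pos: [0.621, 0.1812, -0.0071]
tool_rot: [58.0, 89.9, 35.5]
force: [-1.1, 0.6, 6.1]
grip_width: 0.0534
```

Call:
{"fn": "step_arm", "kwargs": {"deltas": [[0.5, 0, 0, 0, 0], [0.5, 0, 0, 0, 0], [0.5, 0, 0, 0, 0], [1, -0.04, 0, 0, 0], [1, -0.09, 0, 0, 0], [1, -0.09, 0, 0, 0], [1, -0.09, 0, 0, 0]]}}

```text
time_s: 18.38
tool_pos: [0.6199, 0.1796, 0.0811]
tool_rot: [-108.7, 89.9, -131.2]
force: [-0.1, -1.1, -0.3]
grip_width: 0.0862
```

```bash
python3 plan.py 0.437,0.163,0.08,152.5 
```

```text
t 18.38 pos [0.6199 0.1796 0.0811] jaw -22.5 down [-0.001 -0.001 -1.   ] q7 -52 q1 8 grip 0.086 F [-0.1 -1.1 -0.3]
0.437,0.163,0.08,152.5 shift [ 0.0012 -0.0853 -0.1627] turn 5.0 rows 3
```

Call:
{"fn": "step_arm", "kwargs": {"deltas": [[1, 0, -0.028, -0.054, 5], [1, 0, -0.057, -0.108, 5], [1, 0.001, -0.0853, -0.1627, 5], [1, 0.03, -0.0853, -0.1627, 5], [1, 0.03, -0.0853, -0.1627, 5], [1, 0.03, -0.0853, -0.1627, 5]]}}

```text
time_s: 19.12
tool_pos: [0.4376, 0.1636, 0.0514]
tool_rot: [-178.7, 89.9, 153.8]
force: [-0.1, 0.3, 1.2]
grip_width: 0.087
```

```bash
python3 plan.py 0.437,0.163,-0.011,152.5; python3 meas.py thin_pad
```

```text
t 19.12 pos [0.4376 0.1636 0.0514] jaw -27.5 down [-0.001  0.001 -1.   ] q7 -55 q1 13 grip 0.087 F [-0.1  0.3  1.2]
0.437,0.163,-0.011,152.5 shift [ 0.0624 -0.0007 -0.0001] turn -0.0 rows 1
top thin_pad p0.75 px[228. 180.] med [0.621 0.179] rectc 0.622 0.179 size 76 54 longaxis 67 z 0.020 n545
scene thin_pad p0.91 px[339. 222.] med [0.622 0.18 ] rectc 0.622 0.180 size 76 56 longaxis 67 z 0.018 n769
```

The thin pad is in place at (0.622,0.179). Next I'll grip the parcel.

Call:
{"fn": "step_arm", "kwargs": {"deltas": [[1, 0.035, -0.001, 0, 0], [1, 0.055, -0.001, 0, 0], [1, 0.062, -0.001, 0, 0], [1, 0.062, -0.001, 0, 0], [-1, 0.062, -0.001, 0, 0], [-1, 0.062, -0.001, 0, 0], [-1, 0.062, -0.001, 0, 0], [-1, 0.062, -0.001, 0, 0], [-1, 0.062, -0.001, 0, 0]]}}

```text
time_s: 20.45
tool_pos: [0.437, 0.1627, -0.0101]
tool_rot: [1.8, 90.0, -25.7]
force: [-2.0, 0.2, 3.2]
grip_width: 0.0569
```

```bash
python3 plan.py 0.437,0.163,0.08,152.5 0.635,0.077,0.08,97.5
```

```text
t 20.45 pos [ 0.437   0.1627 -0.0101] jaw -27.5 down [ 0. -0. -1.] q7 -59 q1 12 grip 0.057 F [-2.   0.2  3.2]
0.437,0.163,0.08,152.5 shift [-0.0901  0.0003 -0.0001] turn 0.0 rows 2
0.635,0.077,0.08,97.5 shift [-0.09    0.0154  0.2152] turn 55.0 rows 6
```

Call:
{"fn": "step_arm", "kwargs": {"deltas": [[-1, -0.045, 0, 0, 0], [-1, -0.09, 0, 0, 0], [-1, -0.09, 0.003, 0.043, 10], [-1, -0.09, 0.006, 0.086, 20], [-1, -0.09, 0.009, 0.129, 30], [-1, -0.09, 0.012, 0.172, 40], [-1, -0.09, 0.0154, 0.2152, 50], [-1, -0.09, 0.0154, 0.2152, 55], [-1, -0.09, 0.0154, 0.2152, 55], [-1, -0.09, 0.0154, 0.2152, 55]]}}

```text
time_s: 21.7
tool_pos: [0.6343, 0.0774, 0.0794]
tool_rot: [-93.8, 90.0, -176.1]
force: [0.4, 0.6, -1.2]
grip_width: 0.0571
```

```bash
python3 plan.py 0.635,0.077,0.016,97.5; python3 meas.py foil_parcel
```

```text
t 21.70 pos [0.6343 0.0774 0.0794] jaw -82.3 down [-0.001 -0.    -1.   ] q7 -100 q1 11 grip 0.057 F [ 0.4  0.6 -1.2]
0.635,0.077,0.016,97.5 shift [0.0634 0.0007 0.0005] turn 0.2 rows 2
scene foil_parcel p0.65 px[323. 241.] med [0.667 0.085] rectc 0.641 0.075 size 102 56 longaxis 12 z 0.110 n619
```

Call:
{"fn": "step_arm", "kwargs": {"deltas": [[-1, 0.03, 0.0005, 0.0005, 0], [-1, 0.055, 0.0005, 0.0005, 0], [-1, 0.063, 0.0005, 0.0005, 0], [-1, 0.066, 0.0005, 0.0005, 0], [-1, 0.066, 0.0005, 0.0005, 0]]}}

```text
time_s: 22.52
tool_pos: [0.6361, 0.0767, 0.0145]
tool_rot: [86.5, 89.9, 4.0]
force: [0.6, 0.2, -0.3]
grip_width: 0.0572
```

Call:
{"fn": "step_arm", "kwargs": {"deltas": [[-1, 0.0015, 0, 0, 0], [-1, 0.0015, 0, 0, 0]]}}

```text
time_s: 22.78
tool_pos: [0.6362, 0.0766, 0.013]
tool_rot: [86.1, 89.9, 3.6]
force: [0.7, -0.1, 1.3]
grip_width: 0.0574
```

Call:
{"fn": "step_arm", "kwargs": {"deltas": [[-1, 0.001, 0, 0, 0], [0.6, 0.001, 0, 0, 0], [0.6, 0.001, 0, 0, 0], [0.6, 0, 0, 0, 0], [1, -0.03, 0, 0, 0], [1, -0.07, 0, 0, 0], [1, -0.07, 0, 0, 0], [1, -0.07, 0, 0, 0]]}}

```text
time_s: 23.78
tool_pos: [0.635, 0.0763, 0.0816]
tool_rot: [-71.1, 90.0, -153.6]
force: [-0.4, -0.1, -0.8]
grip_width: 0.0867
```

```bash
python3 plan.py 0.4175,0.2865,0.06,140
```

```text
t 23.77 pos [0.635  0.0763 0.0816] jaw -82.5 down [-0.001 -0.    -1.   ] q7 -100 q1 11 grip 0.087 F [-0.4 -0.1 -0.8]
0.4175,0.2865,0.06,140 shift [ 0.0217 -0.1881 -0.2368] turn -42.5 rows 5
```

Call:
{"fn": "step_arm", "kwargs": {"deltas": [[1, 0, -0.031, -0.04, -10], [1, 0, -0.063, -0.079, -20], [1, 0, -0.094, -0.118, -30], [1, 0, -0.125, -0.158, -40], [1, 0, -0.157, -0.197, -50], [1, 0.02, -0.188, -0.237, -60], [1, 0.03, -0.188, -0.237, -60], [1, 0.03, -0.188, -0.237, -60], [1, 0.03, -0.188, -0.237, -60]]}}

```text
time_s: 24.9
tool_pos: [0.4191, 0.2857, 0.0519]
tool_rot: [-112.1, 90.0, -134.7]
force: [-0.2, 0.4, 0.4]
grip_width: 0.0872
```

```bash
python3 plan.py 0.4175,0.2865,-0.008,157.5; python3 meas.py foil_parcel red_tin
```

```text
t 24.90 pos [0.4191 0.2857 0.0519] jaw -22.7 down [-0. -0. -1.] q7 -69 q1 4 grip 0.087 F [-0.2  0.4  0.4]
0.4175,0.2865,-0.008,157.5 shift [ 0.0599  0.0002 -0.0018] turn -0.2 rows 1
top foil_parcel p0.73 px[229. 181.] med [0.621 0.179] rectc 0.622 0.179 size 76 53 longaxis 68 z 0.020 n560
top foil_parcel p0.60 px[267. 170.] med [0.638 0.076] rectc 0.637 0.075 size 112 55 longaxis 8 z 0.044 n886
scene foil_parcel p0.67 px[309. 248.] med [0.64  0.075] rectc 0.638 0.076 size 110 57 longaxis 7 z 0.043 n1249
scene red_tin p0.72 px[314. 144.] med [0.415 0.278] rectc 0.417 0.276 size 61 42 longaxis -7 z 0.029 n359
```

The parcel sits well at (0.637,0.076), top 0.044, axis 7°. Next is the tin.

Call:
{"fn": "step_arm", "kwargs": {"deltas": [[1, 0.03, 0, -0.0018, 0], [1, 0.052, 0, -0.0018, 0], [1, 0.06, 0, -0.0018, 0], [1, 0.06, 0, -0.0018, 0], [-1, 0.06, 0, -0.0018, 0], [-1, 0.06, 0, -0.0018, 0], [-1, 0.06, 0, -0.0018, 0], [-1, 0.06, 0, -0.0018, 0], [-1, 0.06, 0, -0.0018, 0]]}}

```text
time_s: 26.32
tool_pos: [0.4167, 0.2877, -0.0075]
tool_rot: [24.9, 90.0, 2.4]
force: [-0.7, -0.7, 3.7]
grip_width: 0.0611
```

```bash
python3 plan.py 0.4175,0.2865,0.08,157.5 0.621,0.179,0.08,157.5
```

```text
t 26.32 pos [ 0.4167  0.2877 -0.0075] jaw -22.5 down [ 0.001  0.    -1.   ] q7 -73 q1 1 grip 0.061 F [-0.7 -0.7  3.7]
0.4175,0.2865,0.08,157.5 shift [-0.0875 -0.0008  0.0012] turn 0.0 rows 2
0.621,0.179,0.08,157.5 shift [-0.0874 -0.0223  0.2304] turn 0.0 rows 4
```

Call:
{"fn": "step_arm", "kwargs": {"deltas": [[-1, -0.045, 0, 0, 0], [-1, -0.087, 0, 0, 0], [-1, -0.087, -0.006, 0.058, 0], [-1, -0.087, -0.012, 0.116, 0], [-1, -0.087, -0.018, 0.174, 0], [-1, -0.087, -0.0223, 0.2304, 0], [-1, -0.087, -0.0223, 0.2304, 0], [-1, -0.087, -0.0223, 0.2304, 0], [-1, -0.087, -0.0223, 0.2304, 0]]}}

```text
time_s: 27.45
tool_pos: [0.6194, 0.1803, 0.079]
tool_rot: [-171.4, 90.0, 166.3]
force: [-0.4, -0.6, -1.3]
grip_width: 0.061
```

```bash
python3 plan.py 0.621,0.179,0.01,157.5
```

```text
t 27.45 pos [0.6194 0.1803 0.079 ] jaw -22.3 down [-0.001  0.    -1.   ] q7 -53 q1 10 grip 0.061 F [-0.4 -0.6 -1.3]
0.621,0.179,0.01,157.5 shift [ 0.069  -0.0006  0.0021] turn 0.2 rows 2
```

Call:
{"fn": "step_arm", "kwargs": {"deltas": [[-1, 0.035, -0.0006, 0.002, 0], [-1, 0.06, -0.0006, 0.002, 0], [-1, 0.069, -0.0006, 0.002, 0], [-1, 0.07, -0.0006, 0.002, 0], [-1, 0.07, -0.0006, 0.002, 0]]}}

```text
time_s: 28.08
tool_pos: [0.623, 0.1781, 0.0103]
tool_rot: [34.5, 89.9, 12.1]
force: [0.6, 0.2, -1.2]
grip_width: 0.0612
```

Call:
{"fn": "step_arm", "kwargs": {"deltas": [[-1, 0.001, 0, 0, 0], [-1, 0.001, 0, 0, 0]]}}

```text
time_s: 28.32
tool_pos: [0.6227, 0.1775, 0.0086]
tool_rot: [21.0, 90.0, -1.5]
force: [0.2, 0.2, -1.3]
grip_width: 0.061
```

Call:
{"fn": "step_arm", "kwargs": {"deltas": [[-1, 0.0008, 0, 0, 0], [-1, 0.0008, 0, 0, 0]]}}

```text
time_s: 28.58
tool_pos: [0.6227, 0.1775, 0.0085]
tool_rot: [-1.2, 90.0, -23.7]
force: [-0.8, -1.3, 4.9]
grip_width: 0.0611
```

Call:
{"fn": "step_arm", "kwargs": {"deltas": [[0.7, 0, 0, 0, 0], [0.7, 0, 0, 0, 0], [0.7, 0, 0, 0, 0], [1, -0.03, 0, 0, 0], [1, -0.08, 0, 0, 0], [1, -0.08, 0, 0, 0], [1, -0.08, 0, 0, 0]]}}

```text
time_s: 29.45
tool_pos: [0.6221, 0.1773, 0.0869]
tool_rot: [-102.6, 90.0, -125.1]
force: [0.1, -0.6, 0.3]
grip_width: 0.0867
```

```bash
python3 plan.py 0.57,-0.2505,0.08,7.5 0.57,-0.2505,0.08,157.5
```

```text
t 29.45 pos [0.6221 0.1773 0.0869] jaw -22.5 down [-0.    -0.001 -1.   ] q7 -53 q1 10 grip 0.087 F [ 0.1 -0.6  0.3]
0.57,-0.2505,0.08,7.5 shift [ 0.0071 -0.4152  0.1155] turn -30.0 rows 7
0.57,-0.2505,0.08,157.5 shift [ 0.0071 -0.4152  0.1155] turn 0.0 rows 7
```

Call:
{"fn": "step_arm", "kwargs": {"deltas": [[1, 0, -0.059, 0.0165, -10], [1, 0, -0.119, 0.033, -20], [1, 0, -0.178, 0.05, -30], [1, 0, -0.237, 0.066, -30], [1, 0, -0.297, 0.083, -30], [1, 0, -0.356, 0.099, -30], [1, 0.007, -0.415, 0.1155, -30], [1, 0.007, -0.415, 0.1155, -30], [1, 0.007, -0.415, 0.1155, -30], [1, 0.007, -0.415, 0.1155, -30]]}}

```text
time_s: 30.7
tool_pos: [0.5707, -0.2476, 0.0799]
tool_rot: [107.0, 89.9, 114.7]
force: [1.0, 0.1, 1.1]
grip_width: 0.0872
```

```bash
python3 plan.py 0.57,-0.2495,-0.009,7.5; python3 meas.py red_tin; python3 - <<'E'
from h import *
for c in("top","scene"):
    z=np.load(c+'.npz'); p=cloud(c,z['d']).reshape(-1,3)
    k=(abs(p[:,0]-.57)<.06)&(abs(p[:,1]+.25)<.06)&(p[:,2]>.034)
    q=p[k][:,:2].astype(np.float32); print(c,len(q),cv2.minEnclosingCircle(q),q.min(0),q.max(0))
im,d=read_camera("scene"); save('s7',cv2.resize(im[240:400,90:300],None,fx=3,fy=3))
E
```

```text
t 30.70 pos [ 0.5707 -0.2476  0.0799] jaw 7.7 down [-0.001  0.001 -1.   ] q7 18 q1 50 grip 0.087 F [1.  0.1 1.1]
0.57,-0.2495,-0.009,7.5 shift [ 0.0889 -0.0019 -0.0009] turn 0.2 rows 2
top red_tin p0.83 px[226. 175.] med [0.623 0.176] rectc 0.623 0.176 size 60 58 longaxis -0 z 0.046 n447
scene red_tin p0.69 px[339. 219.] med [0.624 0.176] rectc 0.624 0.177 size 62 61 longaxis 36 z 0.044 n628
top 391 ((0.569571316242218, -0.2584082782268524), 0.038061849772930145) [ 0.5387406  -0.29536578] [ 0.59810877 -0.22091337]
scene 678 ((0.5680665373802185, -0.2540580630302429), 0.03524509072303772) [ 0.5375354 -0.2887446] [ 0.5983583  -0.21903266]
```

View pics/s7.png

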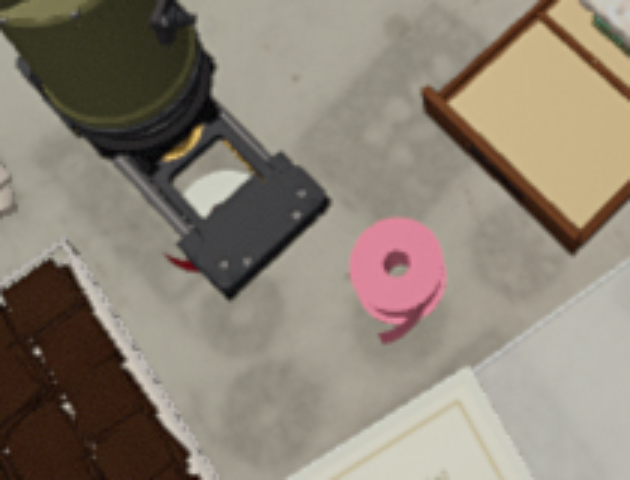

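The crop shows the gripper over the white-flanged reel with the dark red tail at (180,262); the pink reel at (397,265) is clear of it. The tin sits at (0.624,0.177), top 0.044. Now I'll descend on the reel, centre (0.568,-0.2505).

Call:
{"fn": "step_arm", "kwargs": {"deltas": [[1, 0.03, -0.0025, -0.002, 0], [1, 0.06, -0.0025, -0.002, 0], [1, 0.08, -0.0025, -0.002, 0], [1, 0.088, -0.0025, -0.002, 0], [1, 0.088, -0.0025, -0.002, 0], [-1, 0.088, -0.0025, -0.002, 0], [-1, 0.088, -0.0025, -0.002, 0], [-1, 0.088, -0.0025, -0.002, 0], [-1, 0.088, -0.0025, -0.002, 0], [-1, 0.088, -0.0025, -0.002, 0]]}}

```text
time_s: 32.2
tool_pos: [0.5688, -0.253, -0.0073]
tool_rot: [-76.9, 90.0, -69.4]
force: [-1.0, -0.3, 2.9]
grip_width: 0.0585
```

```bash
python3 plan.py 0.57,-0.2505,0.08,7.5 0.647,-0.025,0.08,7.5
```

```text
t 32.20 pos [ 0.5688 -0.253  -0.0073] jaw 7.5 down [ 0. -0. -1.] q7 15 q1 48 grip 0.059 F [-1.  -0.3  2.9]
0.57,-0.2505,0.08,7.5 shift [-0.0873  0.0023  0.0015] turn 0.0 rows 2
0.647,-0.025,0.08,7.5 shift [-0.0874  0.2158  0.1073] turn 0.0 rows 5
```

Call:
{"fn": "step_arm", "kwargs": {"deltas": [[-1, 0, 0, 0, 0], [-1, -0.04, 0, 0, 0], [-1, -0.087, 0, 0, 0], [-1, -0.087, 0, 0, 0], [-1, -0.087, 0, 0, 0]]}}

```text
time_s: 32.83
tool_pos: [0.5681, -0.2527, 0.0785]
tool_rot: [162.2, 89.9, 169.7]
force: [-0.3, 0.1, -1.0]
grip_width: 0.0586
```

```bash
python3 plan.py 0.57,-0.2505,0.08,7.5 0.647,-0.025,0.08,7.5;python3 - <<'E'
from h import *
im,d=read_camera("scene"); im2,d2=read_camera("top"); save('s8',np.hstack([cv2.resize(im[260:380,90:240],None,fx=2.6,fy=2.6),cv2.resize(im2[150:270,320:470],None,fx=2.6,fy=2.6)]))
E
```

```text
t 32.83 pos [ 0.5681 -0.2527  0.0785] jaw 7.5 down [-0.001  0.    -1.   ] q7 18 q1 50 grip 0.059 F [-0.3  0.1 -1. ]
0.57,-0.2505,0.08,7.5 shift [-0.0015  0.0019  0.0022] turn 0.0 rows 1
0.647,-0.025,0.08,7.5 shift [-0.0015  0.2154  0.108 ] turn 0.0 rows 4
```

View pics/s8.png

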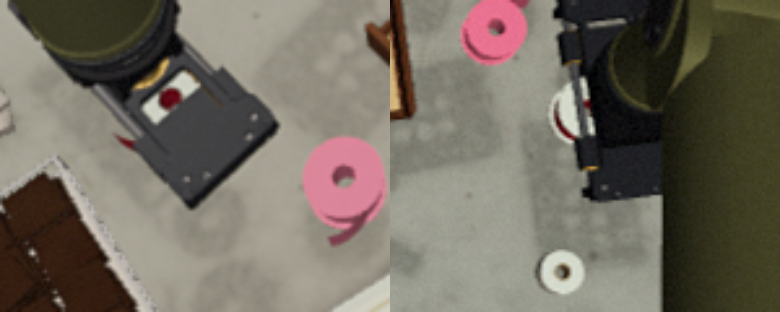

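The reel is held: its hole shows at crop (172,98), about pixel (156,298) in the scene view, and the label roll is untouched. I'll work out where the reel sits relative to the TCP.

```bash
python3 - <<'E'
from h import *
m,Rm,t=cam("scene")
r=Rm@np.array([(156.2-m["cx"])/m["fx"],(297.7-m["cy"])/m["fy"],1])
for z in(.12,.125): print(np.round(t+r*(z-t[2])/r[2],3))
im,d=read_camera("top"); p=cloud("top",d)
q=p[(abs(p[...,0]-.568)<.05)&(p[...,1]<-.19)&(p[...,1]>-.3)&(p[...,2]>.10)&(p[...,2]<.14)]; print(len(q),q.min(0),q.max(0))
w=q[q[:,1]>-.24]; print(np.round(w[w[:,1]>w[:,1].max()-.006],3)[:10])
E
```

```text
[ 0.568 -0.248  0.12 ]
[ 0.57  -0.248  0.125]
160 [ 0.54158091 -0.25322079  0.10028681] [ 0.60686223 -0.21964936  0.13952697]
[[ 0.583 -0.223  0.125]
 [ 0.581 -0.223  0.125]
 [ 0.581 -0.225  0.126]
 [ 0.579 -0.223  0.123]
 [ 0.579 -0.226  0.123]
 [ 0.576 -0.22   0.125]
 [ 0.575 -0.222  0.129]
 [ 0.576 -0.225  0.124]
 [ 0.574 -0.22   0.124]
 [ 0.574 -0.223  0.123]]
```

Call:
{"fn": "step_arm", "kwargs": {"deltas": [[-1, 0, 0.053, 0.027, 0], [-1, 0, 0.106, 0.054, 0], [-1, 0, 0.16, 0.081, 0], [-1, 0, 0.2125, 0.1075, 0], [-1, 0, 0.2125, 0.1075, 0], [-1, 0, 0.2125, 0.1075, 0], [-1, 0, 0.2125, 0.1075, 0]]}}

```text
time_s: 33.85
tool_pos: [0.6469, -0.0306, 0.0785]
tool_rot: [-147.1, 89.9, -139.8]
force: [-1.0, -0.1, -0.8]
grip_width: 0.0586
```

```bash
python3 plan.py 0.647,-0.028,0.0,7.5
```

```text
t 33.85 pos [ 0.6469 -0.0306  0.0785] jaw 7.3 down [-0.001 -0.001 -1.   ] q7 -5 q1 30 grip 0.059 F [-1.  -0.1 -0.8]
0.647,-0.028,0.0,7.5 shift [0.0785 0.0027 0.0005] turn -0.2 rows 2
```

Call:
{"fn": "step_arm", "kwargs": {"deltas": [[-1, 0.03, 0.0027, 0, 0], [-1, 0.06, 0.0027, 0, 0], [-1, 0.072, 0.0027, 0, 0], [-1, 0.078, 0.0027, 0, 0], [-1, 0.079, 0.0027, 0, 0], [-1, 0.079, 0.0027, 0, 0]]}}

```text
time_s: 34.6
tool_pos: [0.6479, -0.0255, 0.0013]
tool_rot: [-16.5, 89.9, -9.0]
force: [-0.2, -0.5, -0.2]
grip_width: 0.0589
```

Call:
{"fn": "step_arm", "kwargs": {"deltas": [[-1, 0.001, 0, 0, 0], [-1, 0.001, 0, 0, 0]]}}

```text
time_s: 34.85
tool_pos: [0.6474, -0.0254, -0.0003]
tool_rot: [-31.7, 90.0, -24.1]
force: [-0.4, -0.3, -1.1]
grip_width: 0.0588
```

Call:
{"fn": "step_arm", "kwargs": {"deltas": [[-1, 0.001, -0.002, 0, 0], [-1, 0.001, -0.002, 0, 0]]}}

```text
time_s: 35.1
tool_pos: [0.6477, -0.0269, -0.0012]
tool_rot: [36.8, 90.0, 44.3]
force: [0.3, 1.0, 2.4]
grip_width: 0.0589
```

Call:
{"fn": "step_arm", "kwargs": {"deltas": [[0.7, 0, 0, 0, 0], [0.7, 0, 0, 0, 0], [0.7, 0, 0, 0, 0], [1, -0.04, 0, 0, 0], [1, -0.1, 0, 0, 0], [1, -0.13, 0, 0, 0], [1, -0.13, -0.06, -0.02, 0], [1, -0.13, -0.12, -0.04, 0], [1, -0.13, -0.18, -0.06, 0], [1, -0.13, -0.24, -0.08, 0], [1, -0.13, -0.24, -0.08, 0], [1, -0.13, -0.24, -0.08, 0]]}}

```text
time_s: 36.6
tool_pos: [0.5993, -0.2757, 0.1281]
tool_rot: [90.9, 90.0, 98.4]
force: [1.3, 0.5, -0.0]
grip_width: 0.0867
```

```bash
python3 plan.py; python3 meas.py red_reel red_tin foil_parcel gold_tin label_roll brass_end plain_end; python3 - <<'E'
from h import *
im,d=read_camera("scene"); np.savez('fin',im=im,d=d); save('s9',cv2.resize(im[130:360,150:450],None,fx=2.6,fy=2.6))
E
```

```text
t 36.60 pos [ 0.5993 -0.2757  0.1281] jaw 7.5 down [-0.     0.001 -1.   ] q7 19 q1 49 grip 0.087 F [ 1.3  0.5 -0. ]
top red_reel p0.95 px[360. 160.] med [ 0.665 -0.178] rectc 0.666 -0.179 size 60 58 longaxis -90 z 0.042 n470
top red_reel p0.91 px[300. 164.] med [ 0.648 -0.026] rectc 0.648 -0.025 size 60 59 longaxis -33 z 0.048 n480
top red_tin p0.56 px[226. 177.] med [0.623 0.177] rectc 0.623 0.177 size 59 59 longaxis 28 z 0.046 n434
top foil_parcel p0.59 px[267. 170.] med [0.639 0.076] rectc 0.637 0.075 size 111 55 longaxis 7 z 0.044 n838
top gold_tin p0.92 px[280. 250.] med [0.426 0.038] rectc 0.426 0.037 size 60 58 longaxis -89 z 0.030 n431
top label_roll p0.74 px[385. 254.] med [ 0.419 -0.242] rectc 0.419 -0.241 size 43 42 longaxis 89 z 0.029 n252
top brass_end p0.64 px[203. 180.] med [0.612 0.235] rectc 0.612 0.235 size 147 10 longaxis 8 z 0.047 n291
top plain_end p0.72 px[323. 164.] med [ 0.654 -0.082] rectc 0.654 -0.082 size 150 9 longaxis 7 z 0.047 n289
scene red_reel p0.93 px[275. 276.] med [ 0.649 -0.024] rectc 0.648 -0.023 size 62 61 longaxis -43 z 0.046 n835
scene red_ree
[... 155 characters left out ...]
 0.624 0.177 size 61 60 longaxis 16 z 0.045 n622
scene foil_parcel p0.88 px[309. 248.] med [0.639 0.075] rectc 0.638 0.074 size 111 56 longaxis 6 z 0.043 n1269
scene gold_tin p0.68 px[238. 193.] med [0.427 0.036] rectc 0.427 0.037 size 61 59 longaxis 84 z 0.029 n546
scene label_roll p0.37 px[142. 252.] med [ 0.603 -0.238] rectc 0.603 -0.238 size 16 1 longaxis -1 z 0.364 n62
scene brass_end p0.75 px[358. 201.] med [0.616 0.236] rectc 0.615 0.236 size 150 12 longaxis 8 z 0.045 n744
scene plain_end p0.80 px[259. 298.] med [ 0.657 -0.081] rectc 0.654 -0.081 size 149 9 longaxis 7 z 0.045 n602
scene plain_end p0.73 px[300. 261.] med [0.645 0.05 ] rectc 0.642 0.051 size 68 5 longaxis 7 z 0.024 n109
```

View pics/s9.png

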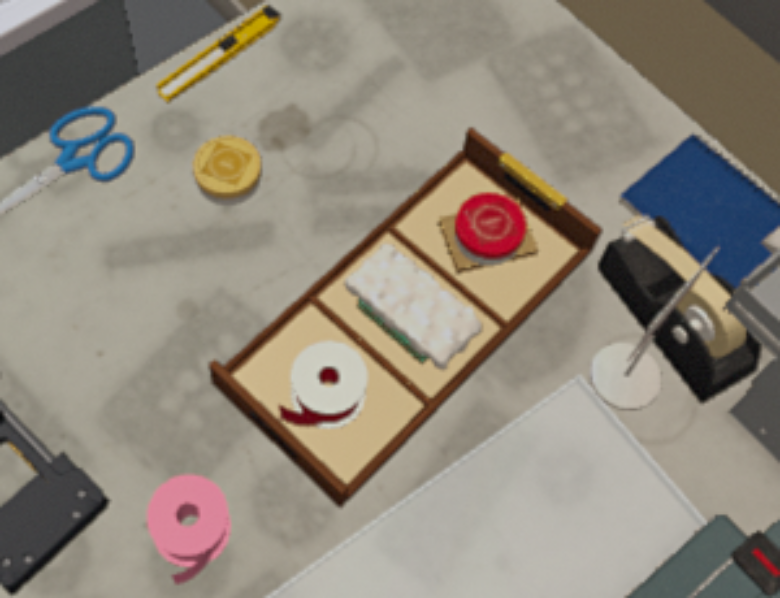

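The final view shows the tin on the brown pad by the brass plate (crop 490,225), the parcel on the green pad (412,300) and the red reel flat at the plain end (328,380). All tops are level with the end boards, and the gold tin and label roll have not moved.

```bash
python3 -c "
from h import *
print(env.sign_off())"
```

```text
the job is handed in; nothing more can be done
None
```

The gift set is made up in the tray and handed in at about 37 s of the 112 s allowed; sign-off reports no verdict.

**Placement:** all three items are on the right pads and in the right bays. The last camera check, against a tray centre of about (0.634, 0.077), showed:

| Item | Position (x, y in m) | Top (m) | Offset from bay centre |
|---|---|---|---|
| Foil parcel on thick green pad | (0.638, 0.075) | 0.043–0.044 | about 4 mm, long axis within about 1–2° of the tray's width |
| Red tin on thin brown pad | (0.624, 0.177) | 0.045–0.046 | about 4 mm |
| Red reel, flat on the floor | (0.648, -0.024) | 0.046–0.048 | about 1 mm |

The same cameras put the tops of the end boards at 0.045–0.047 m, so the three tops are level with them within about 3 mm. That is right at the limit for the parcel in the top camera, though its depth readings differ by a millimetre or two.

**Left alone:** the gold tin is within about 2 mm of where it started and the label roll within about 1 mm. The pink reel was not touched.

**What disagreed:**
- **Gripper height:** the reported tool height did not match the pictures. The fingertips were about 36 mm higher than the reported height and the stated 19 mm imply. My first grip on the thick pad therefore closed above it without touching anything. I measured the offset by camera and confirmed it by contact force.
- **Reel grip:** the gripper read 58.6 mm on the 62 mm reel, but the reel held steady and stands flat.
- **Label roll detection:** in the last look the side camera gave a wrong low-confidence hit for the label roll, so that check rests on the top camera alone.

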